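Punch-mark a bracket and hold it against the sprung fence

TASK

Swing the bench punch's lever down to its stop so that it marks the bracket lying in its throat, and let the lever spring back up. Then take the bracket out and stand it flat on the bed of the holding jig, press the whole of its tall front face flush against the sprung fence plate until that plate's face lies between the two pairs of scribed lines on the bed (a steady push of about 12 N; never drive the plate back to its stop), and keep it so while I bolt it down: finish still holding it there, the lever up, and the rollers and the bolt tray left where they are.

Things in the scene. Friction and masses are not known exactly. Their poses are not given: they have to be found in the camera images.
- bracket: Loose cast-aluminium ribbed angle, about 0.32 kg. Foot 130 (x) x 60 (y) x 8 mm; upright front plate 60 wide, 8 thick, its outer face at x = +65; central rib 10 thick (y) from x = 0 to 57: pinch it from above, e.g. at x = 30. Plate and rib end 60 mm above the underside. The bare tail (x = -65 to 0) starts under the punch's head. Origin: centre of the foot's underside; +x out of the front face.
- bracket_face (a point): Point on the middle of the bracket's front face, 30 mm above its underside; axes as the bracket's.
- bracket_mark (a point): Point on the underside of the bracket's tail, at x = -48 mm of the bracket, below where the mark is to go; it starts within 9 mm of under the ram.
- punch: Grey hand punch, fixed. Origin on the table under its ram; +x out of the throat, z up. Bed x -120 to 120, 120 wide, 10 thick, the bracket lies on it. Column x -105 to -40; 60 wide head from it to x = 12, 45 to 95 mm above the table: the bracket's tail has 27 mm free above it, so draw it out 40 mm or more along +x before raising it. Ram 14 mm thick, comes down with the lever to just above the foot.
- punch_nose (a point): Point on the punch's bed straight under the ram, 10 mm above the table.
- lever (a joint): Swing of the punch lever, rad: 0 = up at rest (pointing 0.75 rad above level), 0.70 = down at its stop. It turns about the punch's x axis through lever_hinge; a spring returns it: 0.6 Nm at rest to 1.4 Nm at the stop, that is about 5 to 10 N down on the handle.
- lever_hinge (a point): Point on the lever's pivot axis, on the punch at x = -58, y = -14, 115 mm above the table. Its axes turn with the lever; at rest they are the punch's.
- lever_grip (a point): Middle of the black crossbar at the lever's end: 18 mm thick, 66 mm long along the punch's x axis, 140 mm from the pivot towards the punch's -y side; 210 mm above the table at rest, 122 mm at the stop. A closed gripper can push it down from above.
- jig: Holding jig bolted to the table. Origin on the table under the fence plate's face at rest; +x is the direction to push, z up. Steel bed from x = -150 to +95 mm, 120 wide, 10 thick (top 10 mm above the table); a grey back block 60 mm high from x = 65 to 95. Two pairs of white scribed lines cross the bed's margins at x = 10 and x = 20 mm.
- jig_bed (a point): Point on top of the jig's bed, on its centre line, at x = -50 mm: where the middle of the bracket's foot ends up when the plate is pushed back 15 mm. Axes as the jig's.
- fence (a joint): How far the sprung fence plate is pushed back along the jig's +x, m: 0 at rest, 0.030 at its back stop. The spring gives 2.1 N + 0.7 N per mm: 9 N at the first scribed line (10 mm), 12.6 N at 15 mm, 16 N at the second line (20 mm).
- fence_face (a point): Middle of the face of the fence plate (moves with it), 40 mm above the table; +x is the direction to push. The plate is steel, 84 wide, 50 high (from 2 to 52 mm above the bed), 10 thick.
- roller_a: Bystander: plain red roller with steel hub, 80 mm across, 70 high, standing. Origin: underside centre.
- roller_b: Bystander: plain yellow roller with steel hub, 80 mm across, 70 high, standing. Origin: underside centre.
- roller_c: Bystander: red roller with a dark steel flange 104 mm across at its foot, 70 high. Origin: underside centre.
- bolt_tray: Bystander: grey open tray of bolts, 90 x 130 x 35 mm. Origin: underside centre.

How it is judged (in metres and radians):
On the way, in this order (a step that is already met when the one before it is completed fails the run):
1. the lever is swung to its stop with the bracket's tail under the ram (value of joint lever above 0.65 rad and horizontal distance between bracket_mark and punch_nose below 0.015 m), for 0.05 s.
2. the lever has sprung back up (value of joint lever below 0.05 rad), for 0.1 s.
3. the bracket is pressed flush against the fence with a steady force in the band (contact force between bracket and fence between 9 and 16.2 N and value of joint fence between 0.0095 and 0.0205 m and contact force between the fingers and bracket above 2 N and contact force between each of the arm, the fingers and fence below 0.5 N and x of bracket_face in the frame of fence_face between -0.004 and 0.004 m and y of bracket_face in the frame of fence_face between -0.014 and 0.014 m and angle between the x axis of bracket_face and the x axis of fence_face, either way round below 0.06 rad and angle between bracket's own z axis and vertical below 0.06 rad and z of bracket in the frame of jig_bed between -0.003 and 0.004 m and linear speed of bracket below 0.01 m/s and value of joint lever below 0.05 rad), for 0.5 s.
At the end, for the whole second after the job is handed in: Still holding: bracket on the jig's bed (within 4 mm, 0.06 rad), face flush on the fence plate (0.06 rad, within 14 mm of centred), pressing 8.8 to 16.4 N (plate back 9.5 to 20.5 mm), at rest, fingers on the bracket, robot not on the plate, lever up (under 0.05 rad) (all of step 3); the arm keeps its last pose, push and grip.
It fails at once if the fence plate is driven back to its stop (value of joint fence above 0.028 m).
It fails at once if a roller or the bolt tray is disturbed (moved 25 mm) (distance of any of roller_a, roller_b, roller_c, bolt_tray from where it was at the start of the episode above 0.025 m).
It also fails if it takes over 72 s, if anything falls off the work surface, if the arm or the gripper's body presses on something with over 40 N, if the wrist force passes 120 N, or if a joint passes its speed limit or range.

ROBOT

A 6-joint arm with a two-finger parallel gripper is mounted at the origin on the work surface. World frame = base frame: x ahead of the robot, y to its left, z up, the work surface at z = 0. Lengths are in mm, angles in degrees, forces in N, time in s.
With the tool pointing down it reaches from about 250 to 725 mm from the base axis. Payload 9.7 kg.
Tool frame: the origin (TCP) lies at the very end of the fingers, on their centre line; the grasp point (between the pads) lies 19 mm behind it (robot.grasp_offset is the distance from the TCP to the grasp point, in mm); z points along the fingers, y is the line along which they close (so a half turn about z gives the same grasp; the last joint's range is limited). The gripper opens to 85 mm and grips with 20 to 120 N. Pads are 22 mm wide; open, the fingers measure 114 mm over their backs; the gripper's body (76 mm by 85 mm) begins 54 mm behind the grasp point. The pads swing forward as they close: fully open they stand 13 mm farther back than shut.
Start: joints at [69.844, 4.979, 10.078, 95.1, 0, 90], TCP at [189.521, 516.313, 231.284] pointing down, gripper open.
Joint ranges: [-179.16, 179.16], [-48.56, 103.87], [-65.8, 70.77], [-126.05, 130.52], [-82.76, 87.17], [-180, 180]. Speed limits (degrees/s): [127.2, 127.2, 147.25, 180, 180, 180].

INTERFACE

Orientations are given as a 3x3 rotation matrix whose columns are the frame's x, y, z axes.
In Python, from workcell import robot gives the robot as it stands.
- The arm moves only by the tool jog_arm, never from a script. Its argument "targets" is text: rows parted by semicolons, each of 4 numbers parted by spaces: the shift along the tool's x, y, z in mm, then the turn about the tool's z in rad. A call has 1 to 20 rows; each row shifts and turns the commanded pose from where the row before left it, along the tool's axes as they then stand; what a row does not reach is not made up. A row lasts 1/10 s, in which the tool goes at most 50 mm and 8.59 degrees, less where a joint would pass 70% of its speed; a pose out of reach is approached as far as the arm can. A call with a gripper value outside its range is refused whole. "gripper" is the finger opening in mm, from 0 to 85.4, set as the call begins (left out, the last holds). The fingers move at their own pace and stop on an object; the grip force is fixed at half the most. Time passes only in rows, so rows that do not move let the fingers close. It gives the time, the measured TCP pose, the force, the opening and the grip force at its end, in the units of the state.
- robot.state(): the state, without advancing time (a new reading comes with each control period).
- robot.capture(name): name is "scene" or "side" or "wrist"; returns a dict with "frame" (400x640x3 uint8, blue, green, red), "z_map" (400x640 float32, mm along the optical axis (not along the pixel's ray), 0 where there is no reading), "fx", "fy", "cx", "cy" (pixels), "extrinsics" (4x4, takes a point from camera to world coordinates). Camera axes: x right, y down, z forward; pixel columns grow to the right and rows downward; lengths in mm; the calibration is good to about 2 mm. A picture is of the moment at which its call begins.
- robot.job_done(): hands the job in; it is judged then, once.
The state is a dict: "clock": time; "joint_pos": joint angles; "joint_velocities": joint speeds; "tau": joint torques, N m; "ee_pos": TCP position; "orientation": TCP orientation; "contact_force": force on the tool from outside, world axes, zero at the start; "moment": the same for the moment, N m; "opening": finger opening in mm; "grasp_force": force on a finger pad.
Only numpy, scipy, OpenCV 4.12 (cv2) and the standard library are available. Lean on these libraries where they do the work, as an engineer would, in place of code of your own. Each camera call takes 0.05 s, during which the arm holds its last target. There are 200 camera calls.

## Working session

There is one attempt and no reset: what is moved stays moved. The work goes in short steps, Python scripts to look and compute and a tool call to move; the robot and the scene stay as the last step left them, time stands still between calls to the robot, and variables do not carry over. Pictures are saved under pics/ and viewed, at most 10 in all, crops included, and the job is handed in when it is done.

Besides the shell and the picture viewer there is one more tool, called after ">>>" as name(argument=value, ...), one argument or row to a line, values as JSON. jog_arm: Moves the arm, as the interface text tells. Its arguments: {"type":"object","properties":{"targets":{"type":"string"},"gripper":{"type":"number"}},"required":["targets"]}

```bash
mkdir -p pics; ls; cat > h.py <<'E'
import numpy as np, cv2
from workcell import robot
def cap(n,tag):
    c=robot.capture(n); cv2.imwrite(f'pics/{tag}.png',c['frame']); np.savez(f'{tag}.npz',**c); return c
def pts(c):
    z=c['z_map']; v,u=np.mgrid[:400,:640]
    P=np.stack([(u-c['cx'])/c['fx']*z,(v-c['cy'])/c['fy']*z,z,np.ones_like(z)],-1)
    W=P@np.array(c['extrinsics']).T
    W[z==0]=np.nan
    return W[...,:3]
E
python3 - <<'E'
from h import *
for n in ['scene','side','wrist']:
    c=cap(n,n+'0'); print(n,np.round(c['extrinsics'],2).tolist(),c['fx'],c['cx'])
a=robot.state();print(a['ee_pos'],np.round(a['orientation'],3).tolist(),a['contact_force'],a['opening'],a['clock'])
E
```

```text
pics
scene [[-0.78, 0.47, -0.41, 1002.31], [0.62, 0.57, -0.54, 549.46], [-0.02, -0.68, -0.74, 835.66], [0.0, 0.0, 0.0, 1.0]] 476.92596267078926 314.97359784621455
side [[0.81, -0.41, 0.42, 227.48], [-0.59, -0.57, 0.57, -466.35], [0.01, -0.71, -0.71, 755.63], [0.0, 0.0, 0.0, 1.0]] 367.4933273041425 324.9018531554391
wrist [[0.35, 0.9, 0.27, 121.16], [0.94, -0.33, -0.1, 541.5], [-0.0, 0.29, -0.96, 373.02], [0.0, 0.0, 0.0, 1.0]] 280.69577609475596 317.8927222595265
[189.46468355 516.187812   230.73079524] [[-0.939, 0.345, -0.0], [0.345, 0.939, -0.001], [-0.0, -0.001, -1.0]] [-0.59442194  1.03706844  0.4105979 ] 85.24926173308651 0.15
```

View pics/scene0.png

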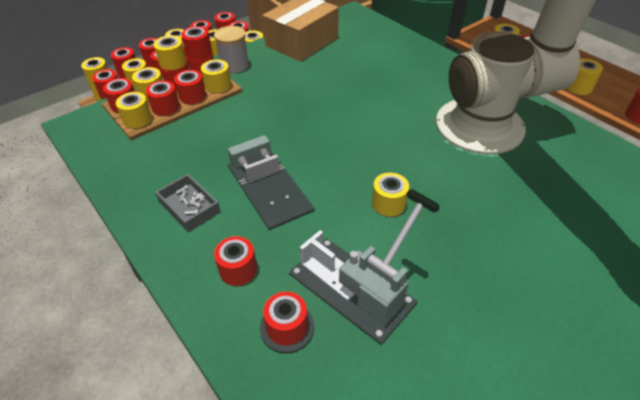

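View pics/side0.png

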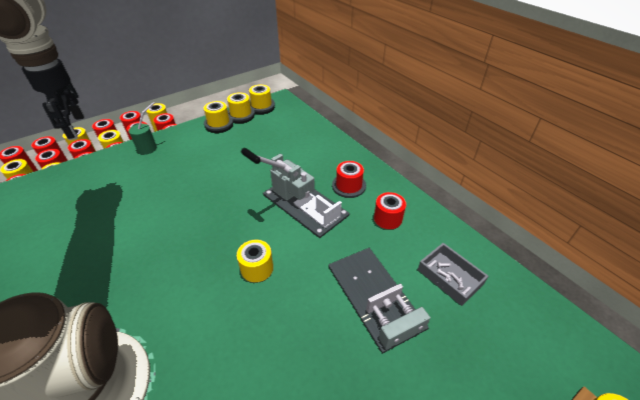

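Scene view: punch at (355,285), with its crossbar at (422,200) and the bracket's front plate at (318,245). The jig is at (270,180), its back block at (250,150). The yellow roller stands at (390,195), the plain red one at (236,260), the flanged one at (286,318), and the tray is at (188,203). The side view agrees.

```bash
cat > m.py <<'E'
from h import *
A=[pts(dict(np.load(n+'0.npz'))) for n in('scene','side')]
S,D=A
def at(W,u,v,r=2): return np.round(np.nanmedian(W[v-r:v+r+1,u-r:u+r+1].reshape(-1,3),0),1)
for n,u,v in [('grip',422,200),('jigbed',270,195),('punchbed',300,275),('yel',390,181),('red',236,245),('fl',286,302),('tray',188,205),('table',360,200)]: print(n,at(S,u,v))
for n,u,v in [('grip',251,155),('jigbed',355,270),('punchbed',325,228),('yel',254,246),('red',390,201),('fl',350,169),('table',300,300)]: print('side',n,at(D,u,v))
P=np.concatenate([a.reshape(-1,3) for a in A]); P=P[~np.isnan(P[:,0])]
for n,c in [('punch',at(S,355,265)),('jig',at(S,270,190))]:
    Q=P[np.linalg.norm(P[:,:2]-c[:2],axis=1)<190]
    for lo,hi in [(6,14),(14,24),(40,57),(55,65),(57,75),(85,105)]:
        q=Q[(Q[:,2]>lo)&(Q[:,2]<hi)]
        print(n,lo,hi,len(q),cv2.minAreaRect(q[:,:2].astype(np.float32)) if len(q)>5 else '')
E
python3 m.py
python3 -c "
import cv2
a=cv2.imread('pics/scene0.png');b=cv2.imread('pics/side0.png')
x=cv2.resize(a[185:345,280:445],(500,485),interpolation=2)
y=cv2.resize(a[125:230,220:320],(300,315),interpolation=2)
o=cv2.copyMakeBorder(y,0,170,0,0,0)
cv2.imwrite('pics/c1.png',cv2.hconcat([x,o]))"
```

```text
grip [506.8 213.9 216.6]
jigbed [ 608.6 -139.3    8.5]
punchbed [690.6  87.4   9.6]
yel [400.9  48.8  70.2]
red [769.7 -18.6  69.5]
fl [768.9 152.7  70.4]
tray [ 776.2 -235.6    7.8]
table [ 4.468e+02  1.900e+00 -4.000e-01]
side grip [500.5 200.2 216.6]
side jigbed [595.3 -95.5   9. ]
side punchbed [615.   57.2   9.1]
side yel [415.5  67.3  69.2]
side red [779.9 -10.8  69.8]
side fl [777.7 155.6  69.4]
side table [445.  -80.   -1.2]
punch 6 14 3881 ((691.1806030273438, 183.17884826660156), (254.08975219726562, 242.25732421875), 9.571866989135742)
punch 14 24 1521 ((695.415283203125, 182.32107543945312), (239.87754821777344, 227.01370239257812), 9.251133918762207)
punch 40 57 1025 ((702.7520751953125, 182.37924194335938), (223.47344970703125, 222.75039672851562), 11.115036010742188)
punch 55 65 745 ((702.1817626953125, 183.14016723632812), (223.8306121826172, 221.78155517578125), 11.315115928649902)
punch 57 75 2887 ((702.2417602539062, 183.15216064453125), (223.9529571533203, 221.78155517578125), 11.315115928649902)
punch 85 105 1952 ((619.4059448242188, 217.90306091308594), (73.02833557128906, 119.82060241699219), 9.667338371276855)
jig 6 14 6193 ((659.4269409179688, -165.33737182617188), (278.8848876953125, 254.36700439453125), 80.98973083496094)
jig 14 24 666 ((660.7576904296875, -204.68080139160156), (244.53201293945312, 224.96026611328125), 69.74846649169922)
jig 40 57 979 ((580.5237426757812, -242.61398315429688), (103.43803405761719, 105.62676239013672), 79.63008117675781)
jig 55 65 1397 ((627.4202880859375, -157.3175048828125), (319.4156494140625, 116.9554214477539), 63.614627838134766)
jig 57 75 1224 ((627.901611328125, -156.97886657714844), (319.21527099609375, 114.08586120605469), 63.19980239868164)
jig 85 105 0
```

View pics/c1.png

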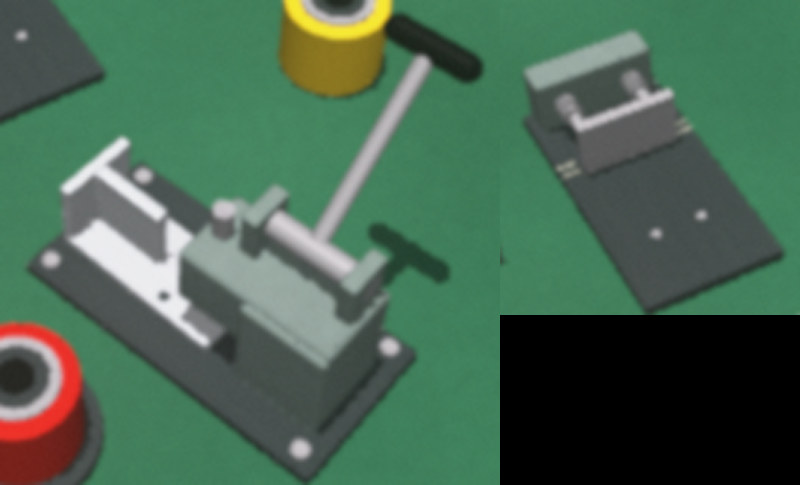

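```bash
cat > m2.py <<'E'
from h import *
def load(tag): 
    c=dict(np.load(tag+'.npz')); return pts(c).reshape(-1,3),c['frame'].reshape(-1,3).astype(int)
def comps(tags,lo,hi,mn=150,r=3,grey=True):
    P=np.concatenate([load(t)[0] for t in tags]);C=np.concatenate([load(t)[1] for t in tags])
    k=(P[:,2]>lo)&(P[:,2]<hi)&(P[:,0]>300)&(P[:,0]<900)&(abs(P[:,1])<400)
    if grey: k&=(C.max(1)-C.min(1)<40)
    P=P[k]; ij=((P[:,:2]+[0,400])/2).astype(int)
    g=np.zeros((460,410),np.uint8); g[ij[:,0],ij[:,1]]=1
    n,l=cv2.connectedComponents(cv2.dilate(g,np.ones((2*r+1,)*2)))
    L=l[ij[:,0],ij[:,1]]
    out=[]
    for i in range(1,n):
        q=P[L==i]
        if len(q)>mn:
            out.append(q);R=cv2.minAreaRect(q[:,:2].astype(np.float32))
            print(lo,hi,len(q),np.round(R[0],1),np.round(R[1],1),round(R[2],1),np.round(cv2.boxPoints(R),0).tolist())
    return out
if __name__=='__main__':
    for t in (['scene0'],['side0']):
        print(t)
        for lo,hi,mn in[(5,13,100),(14,22,30),(62,76,30),(86,100,60)]: comps(t,lo,hi,mn)
        comps(t,195,240,20,3,False)
E
python3 m2.py
```

```text
['scene0']
5 13 2675 [ 592.8 -166.6] [243.9 120.5] 81.0 [[514.0, -278.0], [633.0, -296.0], [671.0, -56.0], [552.0, -37.0]]
5 13 2109 [628.  173.5] [121.1 240.7] 10.0 [[548.0, 282.0], [589.0, 44.0], [708.0, 65.0], [667.0, 303.0]]
5 13 258 [593.5  83.4] [25.7 72.5] 5.9 [[577.0, 118.0], [584.0, 46.0], [610.0, 49.0], [603.0, 121.0]]
5 13 548 [ 776.2 -236.9] [ 90.  132.5] 4.1 [[727.0, -174.0], [736.0, -306.0], [826.0, -300.0], [816.0, -168.0]]
5 13 587 [787.3 174.1] [ 77.8 101.4] 58.3 [[724.0, 168.0], [810.0, 114.0], [851.0, 181.0], [765.0, 234.0]]
14 22 77 [ 587. -198.] [ 7.2 83.4] 79.4 [[545.0, -194.0], [627.0, -209.0], [629.0, -202.0], [547.0, -187.0]]
14 22 34 [ 570.4 -260.7] [ 6.5 40.7] 81.3 [[550.0, -261.0], [590.0, -267.0], [591.0, -261.0], [551.0, -254.0]]
14 22 107 [621.1 273.7] [ 63.6 105.7] 63.0 [[560.0, 269.0], [654.0, 221.0], [683.0, 278.0], [588.0, 326.0]]
14 22 742 [636.6 127.2] [ 61.4 131.3] 6.9 [[598.0, 189.0], [614.0, 58.0], [675.0, 66.0], [659.0, 196.0]]
14 22 326 [ 776.5 -237.1] [ 90.8 132.2] 5.1 [[725.0, -175.0], [737.0, -307.0], [828.0, -299.0], [816.0, -167.0]]
62 7
[... 1651 characters left out ...]
 61.4 [[370.0, 42.0], [415.0, 18.0], [441.0, 66.0], [396.0, 90.0]]
62 76 159 [596.1 199.3] [ 49.7 126.4] 38.6 [[537.0, 233.0], [616.0, 134.0], [655.0, 165.0], [576.0, 264.0]]
62 76 156 [648.   85.3] [72.  54.4] 74.4 [[612.0, 58.0], [665.0, 43.0], [684.0, 113.0], [632.0, 127.0]]
62 76 225 [780.4  -9.9] [51.  57.8] 8.7 [[751.0, 15.0], [760.0, -42.0], [810.0, -35.0], [801.0, 23.0]]
62 76 169 [779. 159.] [53.2 49.9] 49.7 [[743.0, 155.0], [781.0, 123.0], [815.0, 163.0], [777.0, 195.0]]
86 100 422 [618.2 215.4] [ 69.5 115.1] 8.9 [[575.0, 267.0], [593.0, 153.0], [661.0, 164.0], [644.0, 278.0]]
195 240 157 [508.4 208.6] [30.7 63. ] 9.5 [[488.0, 237.0], [498.0, 175.0], [529.0, 180.0], [518.0, 242.0]]
```

>>> jog_arm(
  targets="0 0 -6 0.1375;0 0 -6 0.1375;0 0 -6 0.1375;0 0 -6 0.1375;0 0 -6 0.1375;0 0 -6 0.1375;0 0 -6 0.1375;0 0 -6 0.1375;0 0 0 0;0 0 0 0",
  gripper=0,
)

```text
clock: 1.15
ee_pos: [189.5, 516.3, 279.0]
orientation: [[-0.123, 0.992, -0.0], [0.992, 0.123, -0.0], [-0.0, -0.0, -1.0]]
contact_force: [0.2, -0.1, 0.7]
opening: -0.2
grasp_force: 0.0
```

```bash
cat > go.py <<'E'
import sys
from h import *
s=robot.state(); R=np.array(s['orientation']); p=np.array(s['ee_pos'])
print('p',p.round(1),'ya',np.degrees(np.arctan2(R[1,1],R[0,1])).round(2),'z',R[:,2].round(4),'F',np.round(s['contact_force'],1),'op',round(s['opening'],1),'g',round(s['grasp_force'],1),'t',s['clock'],'j',np.round(s['joint_pos'],1))
for a in sys.argv[1:]:
    t=np.array([float(x) for x in a.split(',')]); print(a,'->',(R.T@(t-p)).round(1))
E
python3 go.py 503,209,250
```

```text
p [189.5 516.3 279. ] ya 7.05 z [-0.e+00 -3.e-04 -1.e+00] F [ 0.2 -0.1  0.7] op -0.2 g 0.0 t 1.15 j [ 69.8   6.4  17.  100.6  -0.  152.8]
503,209,250 -> [-343.5  273.4   29. ]
```

>>> jog_arm(
  targets="-24.5 19.5 0 0;-24.5 19.5 0 0;-24.5 19.5 0 0;-24.5 19.5 0 0;-24.5 19.5 0 0;-24.5 19.5 0 0;-24.5 19.5 0 0;-24.5 19.5 0 0;-24.5 19.5 0 0;-24.5 19.5 0 0;-24.5 19.5 5 0;-24.5 19.5 8 0;-24.5 19.5 8 0;-24.5 19.5 8 0;0 0 0 0;0 0 0 0",
)

```text
clock: 2.75
ee_pos: [501.3, 207.6, 249.5]
orientation: [[-0.12, 0.993, -0.001], [0.993, 0.12, -0.0], [-0.0, -0.002, -1.0]]
contact_force: [0.3, 0.2, 0.1]
opening: 0.1
grasp_force: 0.0
```

```bash
python3 go.py 500,209,222; python3 - <<'E'
from h import *
cap('scene','s1'); cap('wrist','w1')
E
python3 - <<'E'
import sys; sys.path.insert(0,'.')
import numpy as np
a0,r=.75,140
# punch frame grip path
pr=None
for q in np.linspace(0,.7,8):
    a=a0-q; y=-14-r*np.cos(a); z=115+r*np.sin(a)+9
    print(round(q,2), round(626.5-10.2+.984*y,1), round(172+57.1+.176*y,1), round(z,1))
E
```

```text
p [501.3 207.6 249.5] ya 6.88 z [-1.5e-03 -4.0e-04 -1.0e+00] F [0.3 0.2 0.1] op 0.1 g 0.0 t 2.75 j [ 22.5   4.5  11.6  97.2   0.  105.6]
500,209,222 -> [ 1.5 -1.1 27.5]
0.0 501.7 208.6 219.4
0.1 492.9 207.0 208.7
0.2 485.1 205.6 197.2
0.3 478.5 204.4 184.9
0.4 473.1 203.5 172.0
0.5 469.0 202.8 158.6
0.6 466.3 202.3 144.9
0.7 464.9 202.0 131.0
```

View pics/s1.png

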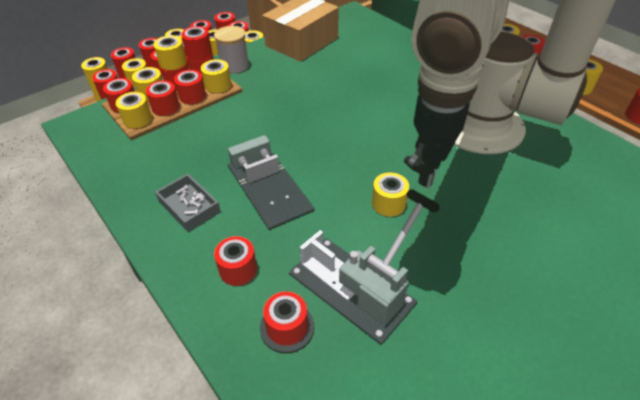

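The closed fingers are at (430,183), just above the crossbar at (422,200).

>>> jog_arm(
  targets="0 0 10 0;0 0 10 0;0 0 10 0;0 -4.4 5.4 0;0 -4.4 5.4 0;0 -3.9 5.8 0;0 -3.9 5.8 0;0 -3.3 6.1 0;0 -3.3 6.1 0;0 -2.7 6.5 0;0 -2.7 6.5 0;0 -2 6.7 0;0 -2 6.7 0;0 0 0 0",
)

```text
clock: 4.25
ee_pos: [467.4, 204.0, 158.6]
orientation: [[-0.119, 0.993, -0.002], [0.993, 0.119, -0.001], [-0.0, -0.002, -1.0]]
contact_force: [-6.7, -1.5, 9.7]
opening: 0.2
grasp_force: 4.7
```

>>> jog_arm(
  targets="0 -1.3 6.9 0;0 -1.3 6.9 0;0 -0.5 6 0;0 -0.5 4 0;0 0 2 0;0 0 0 0",
)

```text
clock: 4.85
ee_pos: [464.0, 203.8, 133.2]
orientation: [[-0.119, 0.993, -0.002], [0.993, 0.119, -0.0], [0.0, -0.002, -1.0]]
contact_force: [-6.8, -0.9, 8.6]
opening: 0.3
grasp_force: 4.8
```

>>> jog_arm(
  targets="0 0 2 0;0 0 1.5 0;0 0 0 0",
)

```text
clock: 5.15
ee_pos: [464.1, 203.8, 130.7]
orientation: [[-0.12, 0.993, -0.001], [0.993, 0.12, 0.0], [0.0, -0.001, -1.0]]
contact_force: [-8.2, -2.5, 13.2]
opening: 0.1
grasp_force: 6.6
```

>>> jog_arm(
  targets="0 0 1 0;0 0 1 0;0 0 0 0",
)

```text
clock: 5.45
ee_pos: [464.2, 203.9, 130.2]
orientation: [[-0.119, 0.993, 0.0], [0.993, 0.119, 0.001], [0.001, 0.0, -1.0]]
contact_force: [-13.2, -4.4, 24.2]
opening: -0.3
grasp_force: 12.3
```

Hard stop reached: the force jumped while z stalled. Now releasing along the arc.

>>> jog_arm(
  targets="0 0.5 -5 0;0 0.8 -7 0;0 1.3 -7 0;0 2 -7 0;0 2 -7 0;0 2.7 -6.8 0;0 2.7 -6.8 0;0 3.3 -6.5 0;0 3.3 -6.5 0;0 3.9 -6.2 0;0 3.9 -6.2 0;0 4.4 -6 0;0 4.4 -6 0;0 0 -15 0;0 0 -20 0;0 0 0 0;0 0 0 0",
)

```text
clock: 7.15
ee_pos: [500.4, 208.0, 246.3]
orientation: [[-0.119, 0.993, -0.0], [0.993, 0.119, -0.0], [-0.0, -0.0, -1.0]]
contact_force: [0.5, 0.5, 0.5]
opening: 0.1
grasp_force: 0.0
```

```bash
python3 - <<'E'
from h import *
cap('scene','scene2'); cap('side','side2')
from m2 import comps
for t in ('scene2','side2'):
    print(t)
    comps([t],14,22,100); comps([t],62,76,60); comps([t],195,226,20,3,False)
E
python3 go.py
```

```text
scene2
14 22 109 [618.9 272.6] [ 63.5 105.7] 65.1 [[558.0, 266.0], [653.0, 222.0], [680.0, 279.0], [584.0, 324.0]]
14 22 755 [641.9 123.8] [ 72.6 132. ] 17.9 [[587.0, 175.0], [628.0, 50.0], [697.0, 72.0], [656.0, 198.0]]
14 22 356 [ 777.5 -235.9] [ 88.6 132.4] 5.4 [[727.0, -174.0], [740.0, -306.0], [828.0, -298.0], [815.0, -166.0]]
62 76 309 [405.4  55.5] [53.1 49.7] 44.6 [[369.0, 55.0], [404.0, 19.0], [442.0, 56.0], [407.0, 92.0]]
62 76 273 [641.3 236.2] [ 58.  130.2] 36.4 [[579.0, 271.0], [657.0, 167.0], [703.0, 201.0], [626.0, 306.0]]
62 76 283 [650.5  87.9] [68.3 55.4] 75.3 [[615.0, 62.0], [669.0, 48.0], [686.0, 114.0], [632.0, 128.0]]
62 76 446 [782.1  -9.1] [51.7 52. ] 49.5 [[746.0, -12.0], [785.0, -46.0], [819.0, -6.0], [779.0, 27.0]]
62 76 619 [779.5 161.8] [53.4 53. ] 51.1 [[742.0, 158.0], [783.0, 124.0], [817.0, 166.0], [776.0, 199.0]]
195 226 418 [513.2 212.9] [34.9 65.6] 10.1 [[490.0, 242.0], [502.0, 178.0], [536.0, 184.0], [525.0, 248.0]]
side2
14 22 394 [624.8 121.7] [ 77.6 132.8] 5.7 [[580.0, 184.0], [593.0, 52.0], [670.0, 59.0], [657.0, 192.0]]
14 22 331 [ 773.  -240.
[... 160 characters left out ...]
, [436.0, 77.0], [384.0, 84.0]]
62 76 155 [596.  199.1] [ 49.8 125.7] 38.6 [[537.0, 233.0], [616.0, 134.0], [655.0, 165.0], [576.0, 264.0]]
62 76 151 [639.8  91.9] [59.9 63.9] 6.4 [[607.0, 120.0], [614.0, 57.0], [673.0, 63.0], [666.0, 127.0]]
62 76 168 [779.6 159.7] [55.3 49.9] 49.9 [[743.0, 155.0], [781.0, 122.0], [817.0, 165.0], [778.0, 197.0]]
62 76 223 [782.  -11.3] [51.3 51.1] 53.0 [[746.0, -16.0], [787.0, -47.0], [818.0, -6.0], [777.0, 25.0]]
195 226 155 [508.1 208.2] [30.4 63.3] 10.0 [[488.0, 237.0], [499.0, 174.0], [529.0, 180.0], [518.0, 242.0]]
p [500.  207.9 245.7] ya 6.82 z [-1.5e-03 -7.0e-04 -1.0e+00] F [-0.4  0.  -0.7] op 0.0 g 0.0 t 7.25 j [ 22.6   4.2  10.9  96.8  -0.  105.8]
```

View pics/scene2.png

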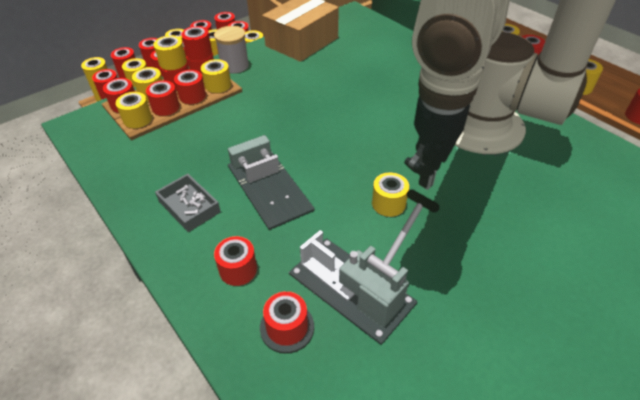

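The lever is up again (crossbar back at (422,200)), the bracket is still in place, and the rollers haven't moved. Moving above the rib with the gripper open.

>>> jog_arm(
  targets="-21.3 20.9 0 0;-21.3 20.9 0 0;-21.3 20.9 0 0;-21.3 20.9 0 0;-21.3 20.9 0 0;-21.3 20.9 0 0;0 0 25 0;0 0 25 0;0 0 25 0;0 0 21 0;0 0 0 0;0 0 0 0",
  gripper=85,
)

```text
clock: 8.45
ee_pos: [639.6, 96.0, 150.7]
orientation: [[-0.119, 0.993, -0.001], [0.993, 0.119, -0.0], [-0.0, -0.001, -1.0]]
contact_force: [0.4, 0.3, -0.1]
opening: 85.0
grasp_force: 0.0
```

```bash
python3 - <<'E'
from h import *
cap('wrist','wrist3'); cap('scene','scene3')
from m2 import comps
for t in ('wrist3','scene3'):
    print(t); comps([t],14,22,60); comps([t],62,76,60)
E
python3 go.py 639.8,96.1,32
```

```text
wrist3
14 22 4842 [635.7 109.2] [106.9  97.7] 9.3 [[575.0, 149.0], [591.0, 52.0], [696.0, 70.0], [681.0, 166.0]]
62 76 3189 [404.7  54.8] [56.1 54.8] 23.7 [[368.0, 69.0], [390.0, 18.0], [441.0, 41.0], [419.0, 91.0]]
62 76 1556 [637.8  93.1] [59.8 64.9] 8.4 [[604.0, 121.0], [613.0, 57.0], [672.0, 65.0], [663.0, 130.0]]
62 76 3948 [779.2 160.2] [56.2 54.7] 6.1 [[748.0, 184.0], [754.0, 130.0], [810.0, 136.0], [804.0, 190.0]]
scene3
14 22 76 [ 588.3 -198.2] [11.7 83.2] 76.7 [[546.0, -194.0], [627.0, -213.0], [630.0, -202.0], [549.0, -183.0]]
14 22 113 [608.  261.6] [ 67.  102.8] 82.1 [[552.0, 235.0], [654.0, 221.0], [664.0, 288.0], [562.0, 302.0]]
14 22 740 [643.4 126. ] [ 78.7 131.7] 12.8 [[591.0, 181.0], [620.0, 53.0], [696.0, 70.0], [667.0, 199.0]]
14 22 324 [ 775.9 -236.7] [ 90.9 130.8] 4.7 [[725.0, -175.0], [736.0, -306.0], [827.0, -298.0], [816.0, -168.0]]
62 76 321 [404.4  56.1] [54.4 51.5] 45.7 [[367.0, 55.0], [404.0, 19.0], [442.0, 58.0], [405.0, 94.0]]
62 76 261 [640.3 235.8] [ 58.3 130.3] 36.8 [[578.0, 271.0], [656.0, 166.0], [703.0, 201.0], [625.0, 305.0]]
62 76 283 [640.9  94.5] [59.8 66.2] 7.7 [[607.0, 123.0], [616.0, 58.0], [675.0, 66.0], [666.0, 131.0]]
62 76 448 [781.6  -8.8] [52.  50.6] 58.4 [[746.0, -18.0], [790.0, -44.0], [817.0, 0.0], [774.0, 27.0]]
62 76 617 [779.6 161.8] [53.2 52.8] 53.2 [[742.0, 156.0], [785.0, 125.0], [817.0, 167.0], [774.0, 199.0]]
p [640.4  96.1 152.3] ya 6.82 z [ 1.6e-03  2.0e-04 -1.0e+00] F [-0.3 -0.3  0.4] op 84.6 g 0.0 t 8.55 j [ 8.5 17.6 16.  88.3 -0.  91.7]
639.8,96.1,32 -> [  0.   -0.8 120.3]
```

View pics/wrist3.png

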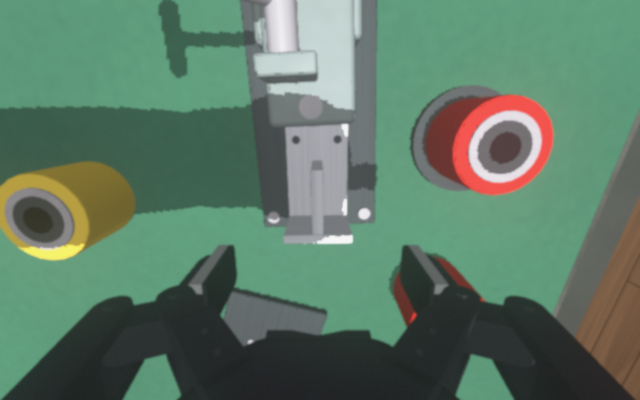

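The rib at (318,190) sits centred between the fingers. Descend and pinch.

>>> jog_arm(
  targets="0 0 20 0;0 0 20 0;0 0 20 0;0 0 20 0;0 0 20 0;0 0 12 0;0 0 6 0;0 0 0 0",
)

```text
clock: 9.35
ee_pos: [640.1, 96.0, 33.1]
orientation: [[-0.119, 0.993, -0.0], [0.993, 0.119, -0.0], [0.0, -0.0, -1.0]]
contact_force: [-0.5, -0.2, -0.6]
opening: 85.0
grasp_force: 0.0
```

>>> jog_arm(
  targets="0 0 0 0;0 0 0 0;0 0 0 0;0 0 0 0;0 0 0 0;0 0 0 0;0 0 0 0;0 0 0 0",
  gripper=0,
)

```text
clock: 10.15
ee_pos: [640.1, 96.0, 33.3]
orientation: [[-0.119, 0.993, 0.0], [0.993, 0.119, 0.0], [0.0, 0.0, -1.0]]
contact_force: [-0.9, -0.0, 3.1]
opening: 9.2
grasp_force: 59.8
```

>>> jog_arm(
  targets="0 0 -1.5 0;0 0 -1.5 0;-8 0 0 0;-12 0 0 0;-15 0 0 0;-15 0 0 0;-15 0 0 0;-15 0 -5 0;-15 0 -15 0;-10 0 -20 0;0 0 -20 0;0 0 -17 0;0 0 0 0;0 0 0 0",
)

```text
clock: 11.55
ee_pos: [652.8, -8.7, 113.6]
orientation: [[-0.118, 0.993, 0.001], [0.993, 0.118, -0.0], [-0.0, 0.001, -1.0]]
contact_force: [-0.5, -0.9, -2.7]
opening: 9.7
grasp_force: 59.0
```

```bash
python3 - <<'E'
from h import *
cap('scene','scene4');cap('side','side4')
from m2 import comps
for t in ('scene4','side4'):
    print(t); comps([t],80,93,40); comps([t],128,148,40);
E
python3 go.py
```

```text
scene4
80 93 549 [621.9 220.7] [ 68.6 117.5] 11.6 [[577.0, 271.0], [600.0, 156.0], [667.0, 170.0], [644.0, 285.0]]
80 93 52 [673.7  35.4] [ 53.9 141.5] 31.2 [[614.0, 82.0], [687.0, -39.0], [733.0, -11.0], [660.0, 110.0]]
128 148 110 [584.6 225. ] [30.6 11.5] 9.8 [[569.0, 228.0], [571.0, 217.0], [601.0, 222.0], [599.0, 233.0]]
128 148 105 [600.9 264. ] [32.9 12.3] 10.4 [[584.0, 267.0], [586.0, 255.0], [618.0, 261.0], [616.0, 273.0]]
128 148 94 [612.  193.6] [35.  11.6] 9.0 [[594.0, 197.0], [596.0, 185.0], [630.0, 191.0], [628.0, 202.0]]
128 148 144 [657.4   4.9] [33.1 38.4] 72.3 [[634.0, -5.0], [671.0, -17.0], [681.0, 15.0], [644.0, 27.0]]
side4
80 93 280 [618.2 215.9] [ 69.9 117.2] 11.7 [[572.0, 266.0], [596.0, 151.0], [664.0, 166.0], [641.0, 280.0]]
80 93 68 [626.7   5.5] [ 53.2 138.9] 32.1 [[567.0, 50.0], [641.0, -67.0], [686.0, -39.0], [612.0, 78.0]]
128 148 224 [654.  -24.3] [60.6 41.6] 7.2 [[621.0, -7.0], [627.0, -49.0], [687.0, -41.0], [682.0, 0.0]]
p [652.1  -8.4 112.1] ya 6.82 z [-0.0013  0.     -1.    ] F [-0.9  0.  -3.3] op 9.4 g 59.0 t 11.65 j [-0.7 18.4 12.6 84.2 -0.  82.4]
```

View pics/scene4.png

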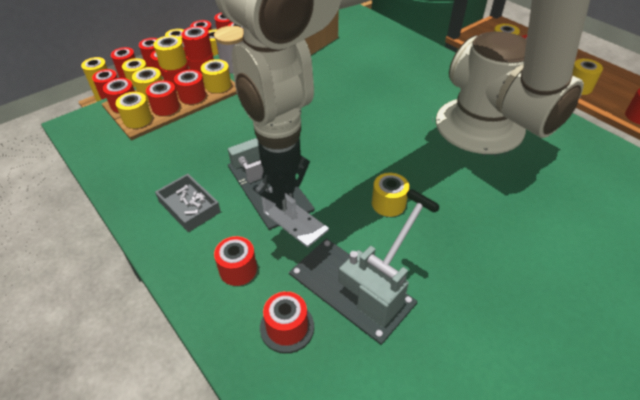

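The bracket is held level, tail at (315,232), and clear of the punch. Turning it to the jig's heading.

>>> jog_arm(
  targets="0 0 0 0.07;0 0 0 0.07;0 0 0 0.07;0 0 0 0.07;0 0 0 0",
)

```text
clock: 12.15
ee_pos: [652.0, -8.2, 111.8]
orientation: [[0.161, 0.987, -0.002], [0.987, -0.161, 0.0], [-0.0, -0.002, -1.0]]
contact_force: [0.3, 0.0, -2.7]
opening: 9.2
grasp_force: 58.9
```

```bash
python3 go.py 596.3,-141.9,50
```

```text
p [652.   -8.2 111.8] ya -9.27 z [-0.0018  0.     -1.    ] F [ 0.3  0.  -2.7] op 9.2 g 58.9 t 12.15 j [-0.7 18.5 12.6 84.2 -0.  98.5]
596.3,-141.9,50 -> [-140.9  -33.3   61.9]
```

>>> jog_arm(
  targets="-20.1 -4.8 0 0;-20.1 -4.8 0 0;-20.1 -4.8 0 0;-20.1 -4.8 0 0;-20.1 -4.8 0 0;-20.1 -4.8 0 0;-20.1 -4.8 0 0;0 0 15 0;0 0 20 0;0 0 15 0;0 0 5 0;0 0 0 0;0 0 0 0",
)

```text
clock: 13.45
ee_pos: [597.1, -141.6, 58.5]
orientation: [[0.16, 0.987, 0.001], [0.987, -0.16, -0.0], [-0.0, 0.001, -1.0]]
contact_force: [-0.6, 1.3, -1.8]
opening: 9.1
grasp_force: 58.8
```

```bash
python3 - <<'E'
from h import *
cap('scene','scene5');cap('side','side5');cap('wrist','wrist5')
from m2 import comps
for t in ('scene5','side5','wrist5'):
    print(t); comps([t],76,93,40);comps([t],55,64,40); comps([t],26,43,30); comps([t],5,13,500)
a=cv2.imread('pics/side5.png')[190:370,260:460]; cv2.imwrite('pics/c5.png',cv2.resize(a,None,fx=3,fy=3,interpolation=2))
E
python3 go.py 590.8,-176.4,33
```

```text
scene5
76 93 602 [620.5 219.9] [ 69.7 116.6] 9.5 [[577.0, 272.0], [596.0, 157.0], [665.0, 168.0], [645.0, 283.0]]
76 93 100 [ 605.7 -126.5] [32.3 38.9] 62.6 [[581.0, -132.0], [616.0, -150.0], [630.0, -121.0], [596.0, -103.0]]
55 64 185 [ 596.3 -278.1] [32.  61.1] 84.7 [[564.0, -291.0], [625.0, -297.0], [628.0, -265.0], [567.0, -259.0]]
55 64 168 [641.3 236.3] [ 57.7 129.3] 36.7 [[579.0, 271.0], [657.0, 167.0], [703.0, 202.0], [626.0, 305.0]]
26 43 663 [ 603.9 -108.8] [129.7  60.6] 81.8 [[565.0, -169.0], [625.0, -177.0], [643.0, -49.0], [583.0, -40.0]]
26 43 204 [630.  263.9] [44.4 90. ] 54.1 [[580.0, 272.0], [653.0, 220.0], [679.0, 256.0], [607.0, 308.0]]
26 43 81 [ 616.3 -262.2] [18.4 56.8] 21.0 [[597.0, -239.0], [618.0, -292.0], [635.0, -285.0], [615.0, -232.0]]
26 43 44 [ 622.7 -204.8] [11.2 20.7] 45.0 [[611.0, -201.0], [626.0, -216.0], [634.0, -208.0], [619.0, -193.0]]
26 43 535 [ 775.7 -238.9] [ 90.9 136.7] 4.2 [[725.0, -174.0], [735.0, -310.0], [826.0, -304.0], [816.0, -167.0]]
5 13 1555 [ 592.6 -168.8] [247.2 120.2] 80.9 [[514.0, -281.0], [632.0, -300.0], [672.0, -56.0], [553.
[... 2163 characters left out ...]
722.0, -177.0], [733.0, -310.0], [821.0, -303.0], [809.0, -170.0]]
5 13 6948 [ 551.3 -114.4] [145.4  26. ] 80.8 [[527.0, -184.0], [553.0, -188.0], [576.0, -45.0], [550.0, -41.0]]
5 13 6019 [ 646.  -129.6] [144.9  22.7] 80.5 [[623.0, -199.0], [645.0, -203.0], [669.0, -60.0], [647.0, -56.0]]
5 13 1270 [ 748.7 -196.2] [123.6  63.1] 46.9 [[683.0, -220.0], [730.0, -263.0], [814.0, -173.0], [768.0, -129.0]]
5 13 5150 [ 782.7 -249. ] [ 66.5 104.8] 5.2 [[745.0, -200.0], [754.0, -304.0], [821.0, -298.0], [811.0, -194.0]]
p [ 597.3 -141.7   58.9] ya -9.2 z [ 1.3e-03 -3.0e-04 -1.0e+00] F [-0.1 -0.3 -2.3] op 9.4 g 58.8 t 13.6 j [-13.3  13.7   0.9  77.1   0.   85.9]
590.8,-176.4,33 -> [-35.3  -0.9  25.9]
```

View pics/c5.png

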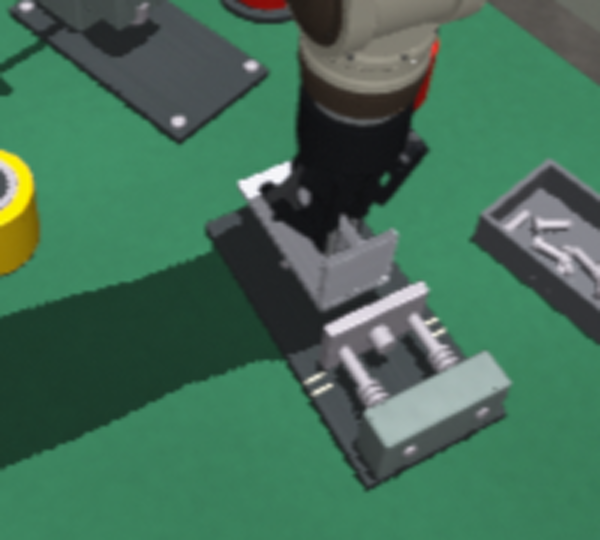

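The bracket front is parallel to the fence plate, with about a 20 mm gap and centred, above the bed. Lowering it onto the bed.

>>> jog_arm(
  targets="0 0 8 0;0 0 8 0;0 0 5 0;0 0 2 0;0 0 1 0;0 0 0 0;0 0 0 0",
)

```text
clock: 14.3
ee_pos: [596.9, -141.8, 34.3]
orientation: [[0.16, 0.987, 0.0], [0.987, -0.16, -0.0], [-0.0, 0.0, -1.0]]
contact_force: [0.0, -0.1, -2.3]
opening: 9.4
grasp_force: 58.9
```

>>> jog_arm(
  targets="0 0 0.7 0;0 0 0 0;0 0 0 0",
)

```text
clock: 14.6
ee_pos: [596.8, -141.7, 33.4]
orientation: [[0.16, 0.987, 0.0], [0.987, -0.16, -0.0], [0.0, 0.0, -1.0]]
contact_force: [0.9, 0.4, -2.9]
opening: 9.3
grasp_force: 58.9
```

>>> jog_arm(
  targets="0 0 0.7 0;0 0 0 0;0 0 0 0",
)

```text
clock: 14.9
ee_pos: [596.8, -141.8, 33.3]
orientation: [[0.16, 0.987, 0.001], [0.987, -0.16, -0.0], [-0.0, 0.001, -1.0]]
contact_force: [-4.0, 1.5, 6.0]
opening: 9.3
grasp_force: 60.0
```

>>> jog_arm(
  targets="0 0 0.5 0;0 0 0 0;0 0 0 0",
)

```text
clock: 15.2
ee_pos: [596.9, -141.7, 33.3]
orientation: [[0.16, 0.987, 0.001], [0.987, -0.16, -0.0], [-0.0, 0.001, -1.0]]
contact_force: [-4.8, 1.2, 9.6]
opening: 9.5
grasp_force: 60.7
```

On the bed. Ease off slightly and advance towards the fence.

>>> jog_arm(
  targets="0 0 -0.6 0;0 0 0 0;-3 0 0 0;-3 0 0 0;-3 0 0 0;-3 0 0 0;-2 0 0 0;-2 0 0 0;0 0 0 0;0 0 0 0",
)

```text
clock: 16.2
ee_pos: [595.0, -157.5, 33.3]
orientation: [[0.16, 0.987, 0.002], [0.987, -0.16, 0.0], [0.0, 0.002, -1.0]]
contact_force: [1.1, 2.4, 5.1]
opening: 9.6
grasp_force: 60.1
```

>>> jog_arm(
  targets="-1 0 -0.2 0;-1 0 0 0;-1 0 0 0;0 0 0 0;0 0 0 0",
)

```text
clock: 16.7
ee_pos: [594.2, -160.4, 33.3]
orientation: [[0.16, 0.987, 0.001], [0.987, -0.16, 0.0], [0.0, 0.001, -1.0]]
contact_force: [2.0, 4.2, 5.5]
opening: 9.2
grasp_force: 60.1
```

>>> jog_arm(
  targets="-1 0 0 0;-1 0 0 0;-1 0 0 0;0 0 0 0;0 0 0 0",
)

```text
clock: 17.2
ee_pos: [593.7, -163.4, 33.3]
orientation: [[0.16, 0.987, 0.001], [0.987, -0.16, 0.0], [0.0, 0.001, -1.0]]
contact_force: [1.0, 4.6, 5.7]
opening: 9.4
grasp_force: 60.1
```

>>> jog_arm(
  targets="-1 0 0 0;-1 0 0 0;-1 0 0 0;0 0 0 0;0 0 0 0",
)

```text
clock: 17.7
ee_pos: [593.3, -165.8, 33.3]
orientation: [[0.16, 0.987, 0.001], [0.987, -0.16, 0.001], [0.001, 0.001, -1.0]]
contact_force: [2.2, 6.5, 5.2]
opening: 9.5
grasp_force: 60.2
```

>>> jog_arm(
  targets="-1 0 -0.2 0;-1 0 0 0;-1 0 0 0;-1 0 0 0;-1 0 0 0;-1 0 0 0;0 0 0 0;0 0 0 0",
)

```text
clock: 18.5
ee_pos: [592.4, -171.2, 33.3]
orientation: [[0.159, 0.987, 0.001], [0.987, -0.159, 0.002], [0.002, 0.001, -1.0]]
contact_force: [2.4, 9.5, 4.1]
opening: 9.5
grasp_force: 60.0
```

```bash
python3 - <<'E'
from h import *
cap('side','side6')
from m2 import load
x=np.array([-.156,-.988]);y=np.array([.988,-.156]);o=np.array([586.4,-198.3])
for t in('side0','side6'):
    P,_=load(t); d=P[:,:2]-o; X=d@x;Y=d@y
    k=(P[:,2]>57)&(P[:,2]<66)&(abs(Y)<50)&(X>-10)&(X<40)
    for s in (k&(abs(Y)>32),): print(t,s.sum(),np.percentile(X[s],[3,25,50,75,97]).round(1))
a=cv2.imread('pics/side6.png')[210:360,310:460]; cv2.imwrite('pics/c6.png',cv2.resize(a,None,fx=4,fy=4,interpolation=2))
E
python3 go.py
```

```text
side0 45 [0.7 3.5 5.9 8.3 9.8]
side6 45 [ 8.1 11.1 13.9 16.  18.4]
p [ 592.4 -171.2   33.3] ya -9.17 z [ 0.0013  0.0021 -1.    ] F [3.3 9.5 4.2] op 9.1 g 60.0 t 18.55 j [-16.2  14.7  -0.8  74.5   0.1  83. ]
```

View pics/c6.png

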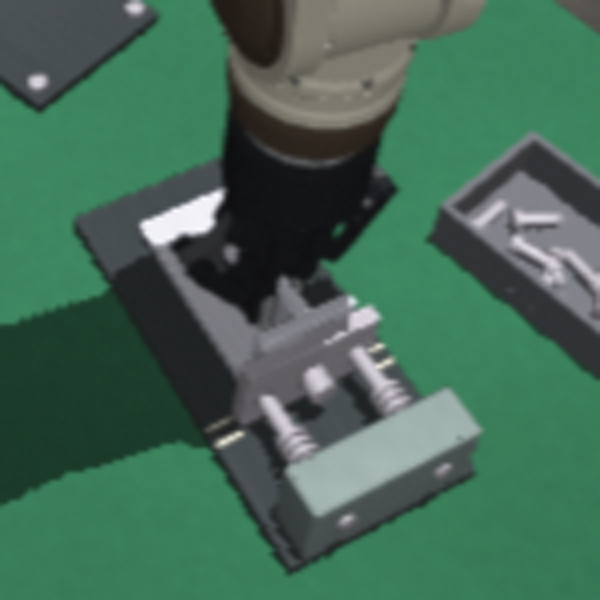

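The face is flush against the plate, which is just short of the first line pair (230,430). It has travelled about 8 mm and needs about 7 mm more.

>>> jog_arm(
  targets="-1 0 0 0;-1 0 0 0;-1 0 0 0;-1 0 0 0;-1 0 0 0;-1 0 0 0;-1 0 0 0;0 0 0 0;0 0 0 0;0 0 0 0",
)

```text
clock: 19.55
ee_pos: [591.4, -177.3, 33.3]
orientation: [[0.159, 0.987, 0.002], [0.987, -0.159, 0.003], [0.004, 0.001, -1.0]]
contact_force: [3.2, 12.8, 5.9]
opening: 9.5
grasp_force: 60.1
```

```bash
python3 - <<'E'
from h import *
cap('side','side7')
from m2 import load
x=np.array([-.156,-.988]);y=np.array([.988,-.156]);o=np.array([586.4,-198.3])
for t in('side0','side7'):
    P,_=load(t); d=P[:,:2]-o; X=d@x;Y=d@y
    k=(P[:,2]>57)&(P[:,2]<66)&(X>-10)&(X<40)
    for s in (k&(abs(Y)<50)&(Y>32),k&(Y<-32)&(Y>-50)): print(t,s.sum(),np.percentile(X[s],[3,25,50,75,97]).round(1))
    for lo,hi in((60,66),(66,76)):
        s=(P[:,2]>lo)&(P[:,2]<hi)&(abs(Y)<45)&(X>-60)&(X<30)
        if s.sum()>9: print(' Y range',lo,np.percentile(Y[s],[1,99]).round(1))
a=cv2.imread('pics/side7.png')[210:360,310:460]; cv2.imwrite('pics/c7.png',cv2.resize(a,None,fx=4,fy=4,interpolation=2))
E
python3 go.py
```

```text
side0 20 [ 1.6  3.6  6.1  8.1 10. ]
side0 25 [0.8 2.9 4.9 8.4 9.7]
 Y range 60 [-40.   40.9]
side7 18 [15.5 17.5 19.9 22.4 24.6]
side7 26 [14.1 16.7 19.6 22.6 24. ]
 Y range 60 [-40.9  39.2]
 Y range 66 [-27.3  29.9]
p [ 591.4 -177.3   33.4] ya -9.14 z [ 0.0016  0.0034 -1.    ] F [ 3.3 13.5  6. ] op 9.5 g 60.1 t 19.6 j [-16.8  14.8  -0.6  74.5   0.2  82.4]
```

View pics/c7.png

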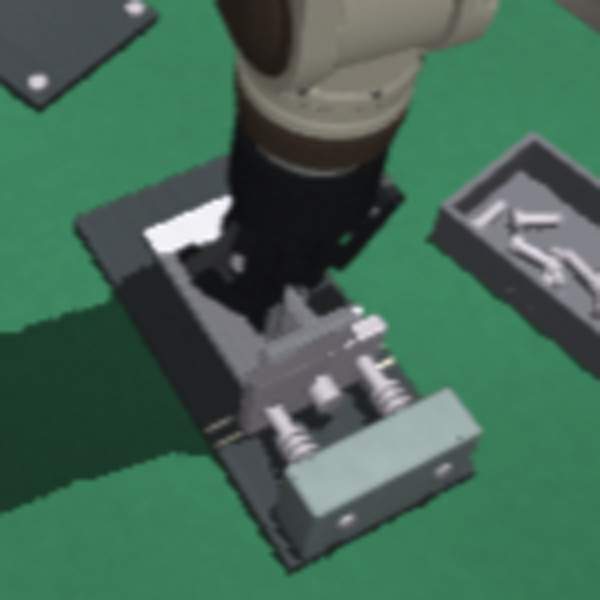

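The plate face lies between the two line pairs (223,433): travel is about 14 mm and the bracket is centred within about 1.5 mm. Holding, then handing in.

>>> jog_arm(
  targets="0 0 0 0;0 0 0 0;0 0 0 0;0 0 0 0;0 0 0 0;0 0 0 0;0 0 0 0;0 0 0 0;0 0 0 0;0 0 0 0",
)

```text
clock: 20.6
ee_pos: [591.5, -177.3, 33.3]
orientation: [[0.159, 0.987, 0.002], [0.987, -0.159, 0.003], [0.004, 0.001, -1.0]]
contact_force: [2.8, 13.2, 5.3]
opening: 9.2
grasp_force: 60.1
```

```bash
python3 go.py; python3 -c "
from workcell import robot
print(robot.job_done())"
```

```text
p [ 591.5 -177.3   33.3] ya -9.14 z [ 0.0016  0.0034 -1.    ] F [ 2.8 13.2  5.3] op 9.2 g 60.1 t 20.6 j [-16.8  14.8  -0.6  74.5   0.2  82.4]
the job is handed in; nothing more can be done
None
```

The job is handed in at 20.6 s with no verdict returned: the lever was swung to its stop and sprang back up, and the bracket is held flush on the fence with the plate about 14 mm back (roughly 12 N by the spring figures), between the scribed lines.

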